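# Clip the sprung contact hook onto the cell's terminal pin

### The arm

A 6-joint arm with a two-finger parallel gripper is mounted at the origin on the work surface. World frame = base frame: x ahead of the robot, y to its left, z up, the work surface at z = 0. Lengths are in mm, angles in rad, forces in N, time in s.
With the tool pointing down it reaches from about 350 to 775 mm from the base axis. Payload 7.3 kg.
Tool frame: the origin (TCP) lies at the very end of the fingers, on their centre line; the grasp point (between the pads) lies 19 mm behind it (bot.tcp_to_grasp is the distance from the TCP to the grasp point, in mm); z points along the fingers, y is the direction in which the jaws open and shut (so a half turn about z gives the same grasp; the last joint's range is limited). The gripper opens to 92 mm and grips with 3 to 60 N. Pads are 19 mm wide; open, the fingers measure 130 mm over their backs; the gripper's body (75 mm by 190 mm) begins 47 mm behind the grasp point.
Start: joints at [-1.36, 0.342, 1.524, -0, 1.275, -0.146], TCP at [183.394, -491.947, 226.741] pointing down, gripper open.
Joint ranges: [-2.53, 2.53], [-0.77, 2.02], [0.04, 2.7], [-1, 4.14], [0.28, 2.66], [-3.11, 3.11]. Speed limits (rad/s): [2.57, 2.57, 3.14, 3.14, 3.14, 3.14].

### API

Orientations are given as [roll, pitch, yaw] about the fixed x, y, z axes, in that order (R = Rz(yaw) Ry(pitch) Rx(roll)).
In Python, from plant import bot gives the robot as it stands. The module is installed in compiled form; this text tells all that it offers.
- The arm moves only by the tool carry_out, never from a script. Its argument "motion" is a list of rows, each a list of 5 numbers: the closure, from 0 (fully open) to 1 (shut), then the shift along the tool's x, y, z in mm, then the turn about the tool's z in degrees. In form: [[claw, dx, dy, dz, spin], ...]. A call has 1 to 10 rows; each row is the pose to reach, as a shift and turn from the pose measured when the call began, along the tool's axes at that moment; what a row does not reach only later rows make up. A row lasts 1/8 s, in which the tool goes at most 62.5 mm and 10.7 degrees, less where a joint would pass 70% of its speed; a pose out of reach is approached as far as the arm can. A call with a gripper value outside its range is refused whole. The fingers move at their own pace and stop on an object; the grip force is fixed at half the most. Time passes only in rows, so rows that repeat a pose let the fingers close. It gives the time, the measured TCP pose, the force and the opening at its end, in the units of the state.
- bot.get_obs(): the state, without advancing time (a new reading comes with each control period).
- bot.capture(name): name is "scene" or "side" or "wrist"; returns a dict with "color" (420x560x3 uint8, red, green, blue), "depth" (420x560 float32, mm along the optical axis (not along the pixel's ray), 0 where there is no reading), "K" (3x3 intrinsics, pixels), "camera_from_world" (4x4, takes a point from world to camera coordinates). Camera axes: x right, y down, z forward; pixel columns grow to the right and rows downward; lengths in mm; the calibration is good to about 2 mm. A picture is of the moment at which its call begins.
- bot.close_job(): hands the job in, once; it reports no verdict.
The state is a dict: "time": time; "joint_positions": joint angles; "dq": joint speeds; "tau": joint torques, N m; "tool_pos": TCP position; "tcp_rot": TCP orientation; "contact_force": force on the tool from outside, world axes, zero at the start; "moment": the same for the moment, N m; "grip_width": finger opening in mm.
Only numpy, scipy, OpenCV 4.12 (cv2) and the standard library are available. Lean on these libraries where they do the work, as an engineer would, in place of code of your own. Each camera call takes 0.05 s, during which the arm holds its last target.

### The job

Connect the test cell: press the sprung plunger on the rail carriage down so that its hook hangs below the electrode's terminal pin, and keeping it pressed slide the carriage along the rail until the hook's stem gently meets the pin. Then ease the plunger up slowly, without letting it snap back, so that the hook catches the pin in its throat and keeps hold of it when you let go; do not force the pin, and leave the bottle, beaker and mortar where they stand.

Things in the scene. Friction and masses are not known exactly. Their poses are not given: they have to be found in the camera images.
- cell: Fixed grey plate 180 x 300 x 12 mm on the bench with a clear open empty tank (rim 52 mm above the bench) and a rail of two horizontal steel rods 115 mm above the bench, between two white uprights (128 mm high, 270 mm apart). Origin: under the plate's centre, on the bench. Its y axis runs along the rail, z is up; the middle line of the rail is at x = 0, y from -135 to +135 mm. The copper plates in the tank play no part.
- carriage (a joint): Position (m) of the black carriage block (44 x 34 x 36 mm, its top 133 mm above the bench) along the rail, 0 to 0.145, growing towards the cell's +y; the plunger's axis is at cell x = 0, y = -80 mm + this value. It slides with a drag of about 1.5 N and stays where it is left. It starts at 0 to 0.03, on the -y side of the pin.
- plunger (a joint): How far (m) the vertical plunger is pressed down into the carriage: 0 = fully up, 0.020 = down against its hard stop. Spring: about 3 N to start, 11 N fully down (400 N/m). The hook is fixed to it and moves down by the same amount. With the pin caught in the throat, the plunger stays about 0.008 down; with the pin resting on the lip instead, about 0.011; with nothing caught, 0. The hook passes below the pin only while the plunger is more than 0.012 down.
- flange (a point): Centre of the upper face of the plunger's flange, a white disc 48 mm across and 5 mm thick; 166 mm above the bench when the plunger is up, 146 mm when fully pressed. A knob 24 mm across and 20 mm high stands on the middle of the flange: fingers can stand astride the knob with their tips on the flange, to press it down and to push the carriage either way. z is up, y along the rail as the cell's.
- hook: Brass J-shaped hook below the carriage's brass barrel, fixed to the plunger. Origin: on the plunger's axis, 78 mm above the bench with the plunger up (the barrel's mouth). Stem 6 x 6 mm on the axis, down to 9 mm below the origin; tongue 4 mm thick, its top face 5 mm below the origin, reaching 15 mm from the axis towards +y; x, y, z axes as the cell's. The throat, open at the top, is the 9 mm between the stem's +y face (3 mm from the axis) and the lip.
- lip: The upturned end of the hook's tongue: brass, 6 x 3 x 3 mm, standing on the tongue 12 to 15 mm from the plunger's axis towards +y. Origin: its centre. It is part of the hook's tip and must not be what hangs on the pin.
- stand: Fixed white stand, 32 x 100 mm, on the plate's robot side (-x), with a steel bar along y. A grey saddle (26 x 24 x 26 mm) sits somewhere on the bar and carries the terminal pin: a steel rod 6 mm in diameter with a ball end, level, pointing to the cell's +x across the line of the hook's travel, its axis 68 mm above the bench. Origin: under the stand's centre, on the plate, axes as the cell's. The pin is sprung along y, about 3 N per mm, up to 5 mm either way.
- bar_mid (a point): Point on the hook's line of travel (cell x = 0), level with the pin's axis (68 mm above the bench), opposite the middle of the stand's bar. The saddle has been set by hand and is not measured: the pin's axis lies anywhere from 10 mm short of to 10 mm beyond this point along y, and has to be found by feel (or seen).
- amber_bottle: Bystander: closed amber bottle, 72 mm in diameter, 150 mm high, standing loose on the bench beyond the cell. Origin: centre of its underside.
- beaker: Bystander: glass beaker, 72 mm in diameter, 90 mm high, loose on the bench beyond the cell. Origin: centre of its underside.
- mortar: Bystander: white ceramic mortar bowl, 90 mm in diameter, 50 mm high, loose on the bench beside the cell's +y end. Origin: centre of its underside.

How it is judged:
By the outcome, as a careful person would: the job done as asked, in the order asked, and still so for the second after the job is handed in, with the robot touching nothing.
It also fails if it takes over 40 s, if anything falls off the work surface, if the arm or the gripper's body presses on something with over 40 N, if the wrist force passes 120 N, or if a joint passes its speed limit or range.

## Working session

There is one attempt and no reset: what is moved stays moved. The work goes in short steps, Python scripts to look and compute and a tool call to move; the robot and the scene stay as the last step left them, time stands still between calls to the robot, and variables do not carry over. Pictures are saved under pics/ and viewed, and the job is handed in when it is done.

Besides the shell and the picture viewer there is one more tool, called as name(argument=value, ...), one argument or row to a line, values as JSON. carry_out: Moves the arm, as the interface text tells. Its arguments: {"type":"object","properties":{"motion":{"type":"array","items":{"type":"array","items":{"type":"number"}}}},"required":["motion"]}

```bash
mkdir -p pics; cat > h.py <<'E'
import numpy as np, cv2
from plant import bot
def cap(n,f):
    c=bot.capture(n); cv2.imwrite('pics/'+f,cv2.cvtColor(c['color'],cv2.COLOR_RGB2BGR)); np.savez('pics/'+f[:-4]+'.npz',**c); return c
def pt(c,u,v,z=None):
    K=c['K'];T=c['camera_from_world'];R=T[:3,:3];t=T[:3,3]
    d=R.T@(np.linalg.inv(K)@[u,v,1]);o=-R.T@t
    if z is None:
        s=c['depth'][int(v),int(u)]
    else: s=(z-o[2])/d[2]
    return o+s*d
def cloud(c):
    K=c['K'];T=c['camera_from_world'];R=T[:3,:3];t=T[:3,3]
    v,u=np.indices(c['depth'].shape)
    d=np.stack([u,v,np.ones_like(u)],-1)@np.linalg.inv(K).T
    return (d*c['depth'][...,None]-t)@R
E
python3 - <<'E'
from h import *
for n in ['scene','side','wrist']: 
    c=cap(n,n+'0.png'); T=c['camera_from_world']; print(n,-T[:3,:3].T@T[:3,3], T[2,:3])
print(bot.get_obs())
E
```

```text
scene [1184.36552541   23.40610461  854.90943385] [-0.61948601  0.04814193 -0.78353011]
side [ 486.24238136 -579.75910977  720.31813638] [ 0.18422041  0.74336264 -0.64302008]
wrist [ 247.98887281 -467.83465513  383.53599532] [-0.24223485 -0.0895462  -0.96607648]
{'time': 0.15, 'joint_positions': array([-1.35998251e+00,  3.42575430e-01,  1.52473637e+00,  2.50192660e-06,
        1.27539445e+00, -1.45988432e-01]), 'dq': array([ 0.00127108, -0.00132606, -0.00170584, -0.00107316, -0.00078567,
       -0.00053217]), 'tau': array([ 1.91177875e-03, -4.31467223e+01, -2.44353265e+01,  7.17710308e-02,
        5.37321519e-02, -5.90210198e-05]), 'tool_pos': array([ 183.34090543, -491.65263728,  226.21936236]), 'tcp_rot': array([-3.14049125e+00, -1.64362274e-04,  3.56801426e-01]), 'contact_force': array([-0.34153221,  0.3766513 ,  0.48765661]), 'moment': array([ 0.04626022,  0.01973548, -0.05671867]), 'grip_width': 91.95619839423973}
```

View pics/scene0.png

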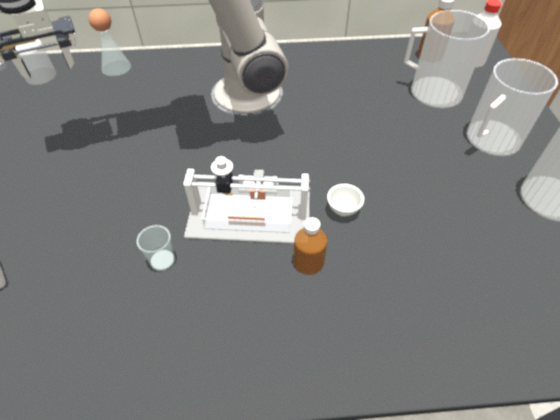

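View pics/side0.png

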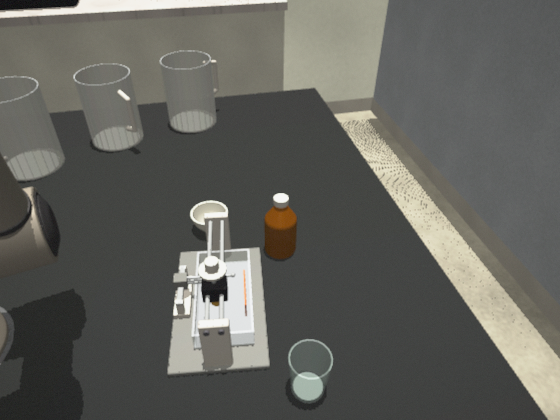

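```bash
python3 - <<'E'
from h import *
a=cv2.imread('pics/scene0.png')[145:255,170:330]; cv2.imwrite('pics/a.png',cv2.resize(a,None,fx=5,fy=5,interpolation=cv2.INTER_CUBIC))
b=cv2.imread('pics/side0.png')[200:380,150:290]; cv2.imwrite('pics/b.png',cv2.resize(b,None,fx=3.3,fy=3.3,interpolation=cv2.INTER_CUBIC))
for n in ['scene','side']:
    c=dict(np.load(f'pics/{n}0.npz')); P=cloud(c); img=c['color'].astype(int)
    gray=np.ptp(img,axis=2)<30; 
    for nm,lo,hi in [('plate',8,17),('uptop',122,132),('flange',160,171),('knob',181,191),('pin?',62,74)]:
        m=(P[...,2]>lo)&(P[...,2]<hi)&(P[...,0]>300)&(P[...,0]<800)&(np.abs(P[...,1])<350)&(img.sum(2)>300)
        k,l,s,ce=cv2.connectedComponentsWithStats(m.astype(np.uint8))
        for i in range(1,k):
            if s[i,4]>12:
                q=P[l==i]; r=cv2.minAreaRect(q[:,:2].astype(np.float32))
                print(n,nm,s[i],np.round(q.mean(0),1),np.round(r[0],1),np.round(r[1],1),round(r[2],2))
E
```

```text
scene plate [197 182  16   1  16] [ 401.  -121.3   12.7] [ 401.2 -121.6] [40.5  4.1] 85.28
scene plate [ 184  186  126   57 2000] [549.7 -16.1  12.7] [514.4  -7.3] [299.8 166.8] 81.82
scene plate [288 186  13   1  13] [435.4 114.7  13.4] [435.4 114.8] [31.8  4. ] 86.19
scene plate [208 195  82  26 897] [499.8  -6.8  15.7] [500.   -5.9] [201.1  77. ] 82.16
scene plate [334 198  20  12 134] [505.4 235.7  12.5] [504.3 235.6] [47.9 30.2] 73.01
scene plate [153 246   9   5  16] [ 605.4 -225.1   14.9] [ 605.2 -225.5] [ 4.  20.1] 25.68
scene plate [150 255  25  15  52] [ 651.7 -205.9   12.4] [ 647.1 -206.2] [22.5 56.7] 25.33
scene uptop [184 169  10  18 125] [ 490.3 -138.7  127.8] [ 488.7 -139.6] [16.  51.7] 82.74
scene uptop [301 174   8  18 119] [528.3 126.9 128.1] [526.1 127.7] [16.3 50.1] 83.27
scene uptop [303 229  16   9  66] [673.4 123.9 126.2] [670.1 123.1] [33.4 18.1] 73.26
scene flange [211 159  22  16 184] [505.4 -57.7 166.4] [500.3 -58. ] [46.  47.3] 11.06
scene knob [216 156  10  10  75] [501.  -58.3 186.1] [499.  -58.4] [24.1 20.3] 1.22
scene pin? [254 170  10   8  60] [437.7 
[... 1836 characters left out ...]
6] [25.8 49.6] 83.93
side flange [199 259  28  22 329] [499.1 -67.2 167.3] [499.8 -62.6] [46.5 43. ] 1.12
side knob [204 256  15  13 143] [499.4 -62.5 186.6] [499.5 -61.1] [22.3 21.5] 49.46
side pin? [212 236   8   5  32] [519.5 119.7  68. ] [519.5 119.6] [ 4.6 15.3] 76.27
side pin? [224 236   5   4  20] [541.6 116.9  67.5] [541.6 117.2] [5.  9.2] 87.84
side pin? [173 272  29  11 147] [445.7  19.2  72. ] [451.4  21.3] [25.9 53.5] 89.02
side pin? [226 272  10   5  28] [534.7   7.   71.5] [534.6   8.1] [ 7.3 17.3] 67.83
side pin? [202 340  30  12 124] [ 488.1 -148.1   68. ] [ 489.2 -147.4] [50.8 13.5] 6.62
side pin? [294 378  29  10  94] [ 619.8 -244.6   68. ] [ 619.7 -243.2] [ 9.9 44.6] 67.02
```

View pics/a.png

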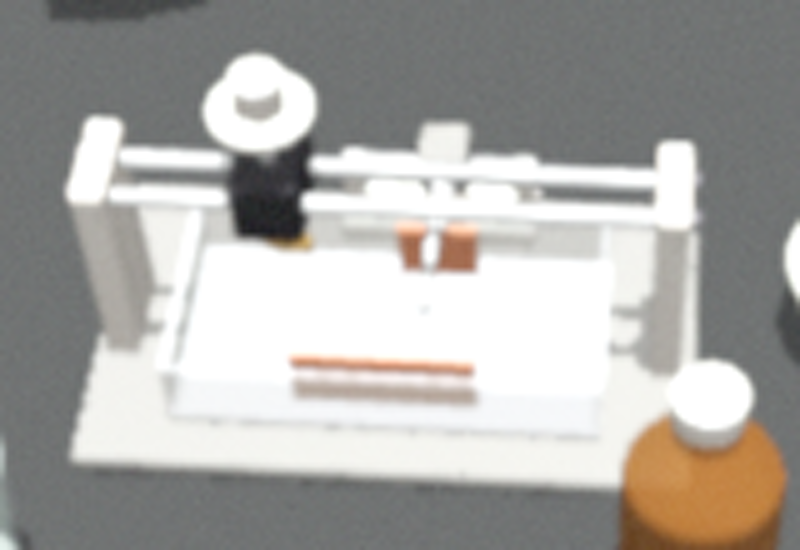

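View pics/b.png

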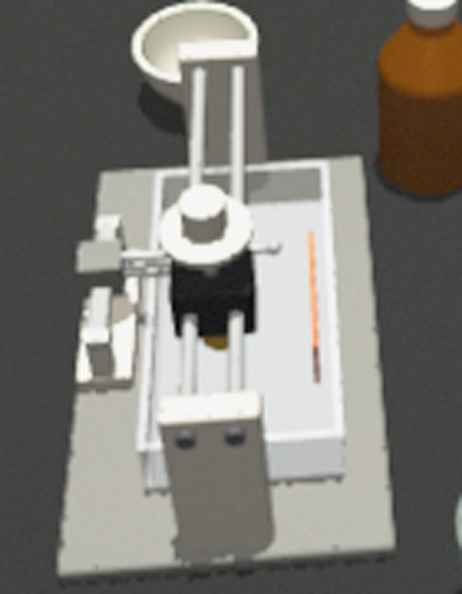

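carry_out(
  motion=[
    [0.3,25,-16,0,2],
    [0.5,75,-49,0,6],
    [0.66,130,-86,0,10],
    [0.66,185,-122,0,14],
    [0.66,240,-158,0,18],
    [0.66,295,-194,0,22],
    [0.66,350,-231,0,26],
    [0.66,400,-264,0,28.3],
    [0.66,435,-287,0,28.3],
    [0.66,447,-294.5,0,28.3],
  ],
)

```text
time: 1.4
tool_pos: [500.4, -56.9, 226.2]
tcp_rot: [-3.14, 0.001, -0.133]
contact_force: [-0.4, -0.5, -0.5]
grip_width: 30.9
```

```bash
python3 - <<'E'
from h import *
o=bot.get_obs(); print({k:np.round(o[k],3) for k in ['time','tool_pos','tcp_rot','contact_force','grip_width']})
c=cap('wrist','w1.png');cap('scene','s1.png');
E
```

```text
{'time': np.float64(1.4), 'tool_pos': array([500.366, -56.909, 226.231]), 'tcp_rot': array([-3.14e+00,  1.00e-03, -1.33e-01]), 'contact_force': array([-0.444, -0.547, -0.545]), 'grip_width': np.float64(30.933)}
```

View pics/w1.png

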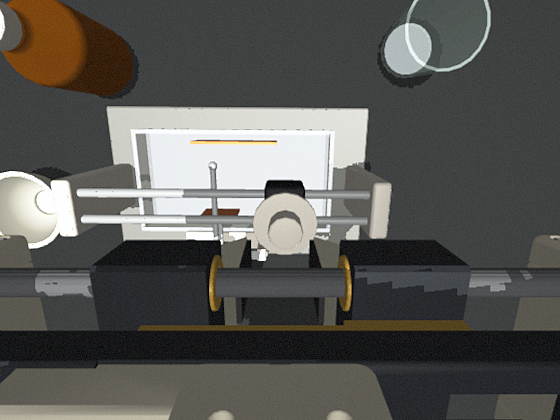

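```bash
python3 - <<'E'
from h import *
c=dict(np.load('pics/w1.npz')); P=cloud(c)
ey=np.array([.1366,.9906]);ex=np.array([.9906,-.1366]);O=np.array([507,-6.])
def cell(p): return np.round([(p[:2]-O)@ex,(p[:2]-O)@ey],1)
def comp(lo,hi,u0,u1,v0,v1):
    m=np.zeros(P.shape[:2],bool);m[v0:v1,u0:u1]=1;m&=(P[...,2]>lo)&(P[...,2]<hi);q=P[m]
    (x,y),r=cv2.minEnclosingCircle(q[:,:2].astype(np.float32)); print(lo,len(q),q.mean(0).round(1),np.round((x,y,r),1),cell(np.array([x,y])))
comp(182,190,250,330,190,260);comp(160,171,250,330,190,260)
for v in [164,175,183,203,208]:
    row=P[v,205:225]; ok=(row[:,2]>62)&(row[:,2]<80); us=np.where(ok)[0]+205
    print(v,us,row[ok].mean(0).round(1) if ok.any() else '', cell(row[ok].mean(0)) if ok.any() else '')
for u,v in [(63,208),(381,210)]: print(P[v,u].round(1),cell(P[v,u]))
for n in ['w1','scene0']:
    pass
E
```

```text
182 916 [499.  -60.3 185.2] [498.3 -60.3  12. ] [ -1.2 -55. ]
160 2100 [502.1 -60.6 165.4] [498.5 -60.2  24. ] [ -1.  -54.9]
164 [208 209 210 211 212 213 214 215 216] [539.5   5.9  70.3] [30.6 16.3]
175 [210 211 212 213 214 215] [528.5   7.6  69.8] [19.5 16.5]
183 [210 211 212 213 214 215] [520.4   9.3  69.1] [11.2 17. ]
203 [211 212 213 214 215 216] [499.6  12.2  69.3] [-9.8 17. ]
208 [212 213 214 215 216] [494.4  12.6  69.9] [-15.   16.7]
[525.  124.9 127.4] [ -0.  132.1]
[ 487.5 -142.2  127. ] [  -0.7 -137.6]
```

carry_out(
  motion=[
    [0.66,-1.5,3.4,8,0],
    [0.66,-1.5,3.4,22,0],
    [0.66,-1.5,3.4,34,0],
    [0.66,-1.5,3.4,44,0],
    [0.66,-1.5,3.4,51,0],
    [0.66,-1.5,3.4,55,0],
    [0.66,-1.5,3.4,55,0],
  ],
)

```text
time: 2.38
tool_pos: [497.5, -61.8, 171.0]
tcp_rot: [-3.141, 0.001, -0.135]
contact_force: [-0.3, -0.1, -1.1]
grip_width: 31.0
```

```bash
python3 - <<'E'
from h import *
o=bot.get_obs(); print({k:np.round(o[k],3) for k in ['time','tool_pos','tcp_rot','contact_force','grip_width']})
c=cap('wrist','w2.png');cap('scene','s2.png');cap('side','d2.png')
a=cv2.imread('pics/s2.png')[110:230,170:330]; b=cv2.imread('pics/d2.png')[180:340,130:290]
cv2.imwrite('pics/a2.png',np.hstack([cv2.resize(a,(400,300)),cv2.resize(b,(400,400))[:300]]))
E
```

```text
{'time': np.float64(2.375), 'tool_pos': array([497.498, -61.761, 171.03 ]), 'tcp_rot': array([-3.141e+00,  1.000e-03, -1.350e-01]), 'contact_force': array([-0.281, -0.056, -1.093]), 'grip_width': np.float64(30.991)}
```

View pics/a2.png

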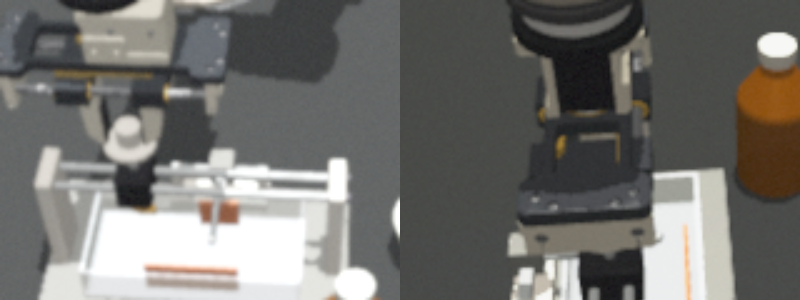

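View pics/w2.png

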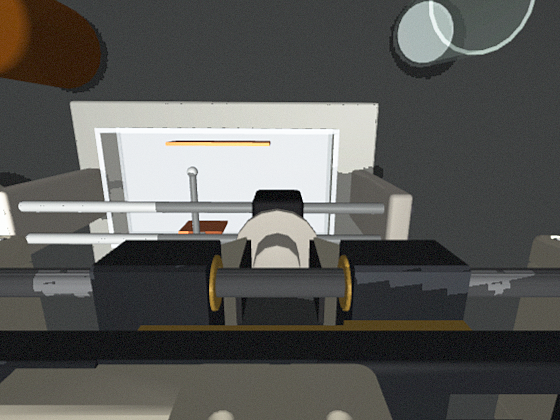

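```bash
python3 - <<'E'
from h import *
c=dict(np.load('pics/w2.npz')); P=cloud(c)
for lo,hi in [(182,190),(160,169)]:
    m=np.zeros(P.shape[:2],bool);m[195:268,238:318]=1;m&=(P[...,2]>lo)&(P[...,2]<hi);q=P[m]
    (x,y),r=cv2.minEnclosingCircle(q[:,:2].astype(np.float32)); print(lo,len(q),np.round((x,y,r),1),q.min(0),q.max(0))
o=bot.get_obs(); print(o['tool_pos'],o['contact_force'],o['grip_width'])
a=cv2.imread('pics/w2.png')[180:330,200:360]; cv2.imwrite('pics/a3.png',cv2.resize(a,None,fx=4,fy=4))
E
```

```text
182 1073 [507.6 -62.3  19.7] [494.81429043 -81.91217106 182.02045562] [511.52934221 -42.86293889 189.96991146]
160 2134 [503.3 -61.1  22.1] [486.59654565 -83.27092412 160.02893327] [521.95423488 -40.14215674 168.96128999]
[497.72073607 -61.82256437 171.51582595] [ 0.31995705 -1.24525319  0.18733514] 31.185663147943004
```

View pics/a3.png

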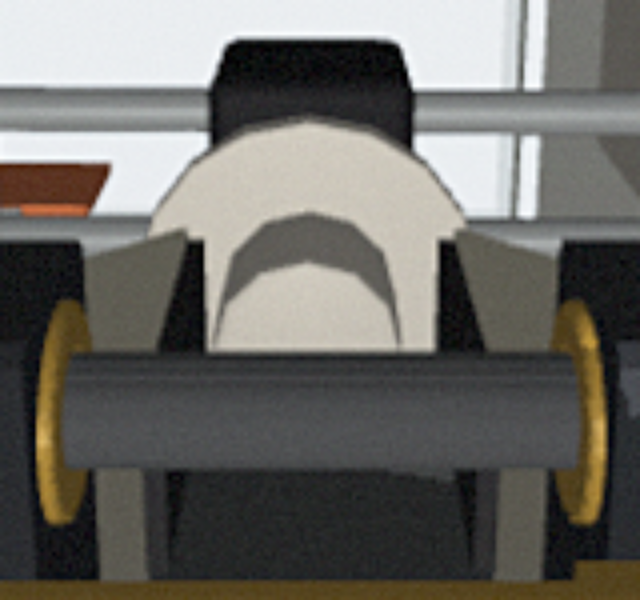

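carry_out(
  motion=[
    [0.66,0,0,3,0],
    [0.66,0,0,6,0],
    [0.66,0,0,9,0],
    [0.66,0,0,12,0],
    [0.66,0,0,15,0],
    [0.66,0,0,18,0],
    [0.66,0,0,20.5,0],
    [0.66,0,0,22.5,0],
    [0.66,0,0,22.5,0],
    [0.66,0,0,22.5,0],
  ],
)

```text
time: 3.78
tool_pos: [498.0, -61.9, 149.7]
tcp_rot: [-3.141, -0.001, -0.134]
contact_force: [-2.2, 1.0, 8.9]
grip_width: 31.1
```

```bash
cat > st.py <<'E'
from h import *
o=bot.get_obs(); print({k:np.round(o[k],2) for k in ['time','tool_pos','tcp_rot','contact_force','moment','grip_width']})
E
python3 st.py; python3 - <<'E'
from h import *
cap('scene','s3.png')
a=cv2.imread('pics/s3.png')[110:230,170:330]
cv2.imwrite('pics/a4.png',cv2.resize(a,(800,600)))
E
```

```text
{'time': np.float64(3.78), 'tool_pos': array([497.98, -61.86, 149.74]), 'tcp_rot': array([-3.14, -0.  , -0.13]), 'contact_force': array([-2.21,  1.  ,  8.87]), 'moment': array([0.18, 0.43, 0.02]), 'grip_width': np.float64(31.14)}
```

View pics/a4.png

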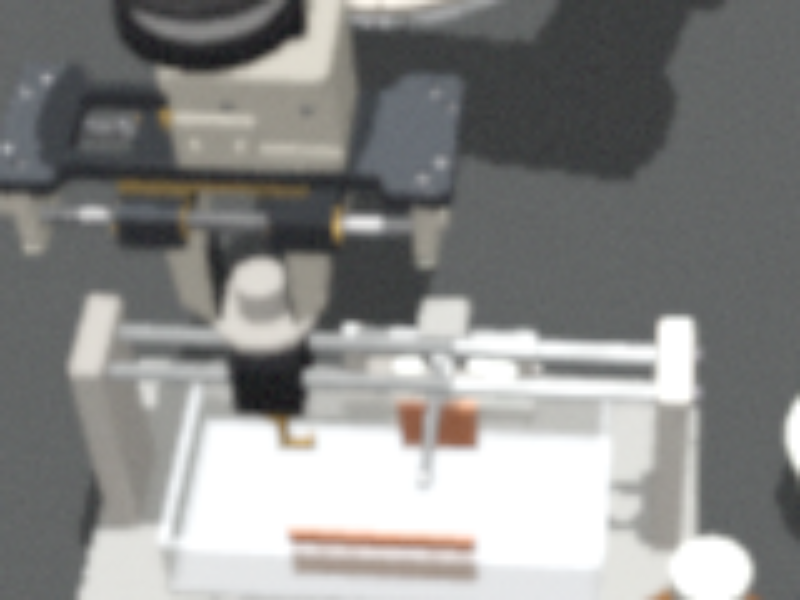

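carry_out(
  motion=[
    [0.66,0,-2,1,0],
    [0.66,0,-6,1.2,0],
    [0.66,0,-11,1.2,0],
    [0.66,0,-17,1.2,0],
    [0.66,0,-23,1.2,0],
    [0.66,0,-29,1.2,0],
    [0.66,0,-35,1.2,0],
    [0.66,0,-40,1.2,0],
    [0.66,0,-44,1.2,0],
    [0.66,0,-45,1.2,0],
  ],
)

```text
time: 5.08
tool_pos: [504.3, -17.5, 149.3]
tcp_rot: [-3.142, -0.002, -0.134]
contact_force: [-2.4, -2.0, 9.5]
grip_width: 31.3
```

```bash
python3 st.py; python3 - <<'E'
from h import *
cap('scene','s4.png')
a=cv2.imread('pics/s4.png')[110:230,170:330]
cv2.imwrite('pics/a5.png',cv2.resize(a,(800,600)))
E
```

```text
{'time': np.float64(5.08), 'tool_pos': array([504.26, -17.45, 149.35]), 'tcp_rot': array([-3.14, -0.  , -0.13]), 'contact_force': array([-2.38, -2.  ,  9.52]), 'moment': array([-0.21,  0.38, -0.02]), 'grip_width': np.float64(31.27)}
```

View pics/a5.png

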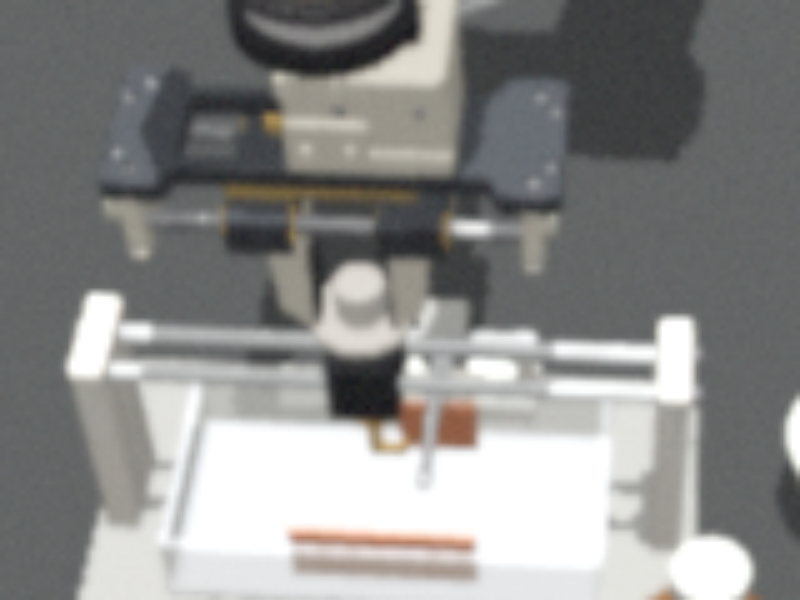

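carry_out(
  motion=[
    [0.66,0,-2,1,0],
    [0.66,0,-4,1,0],
    [0.66,0,-6,1,0],
    [0.66,0,-8,1,0],
    [0.66,0,-10,1,0],
    [0.66,0,-12,1,0],
    [0.66,0,-13,1,0],
    [0.66,0,-13,1,0],
  ],
)

```text
time: 6.12
tool_pos: [506.1, -4.7, 149.1]
tcp_rot: [3.141, -0.003, -0.134]
contact_force: [-3.3, -0.6, 9.4]
grip_width: 31.3
```

```bash
cat > ob.py <<'E'
import sys
from h import *
cap('scene',f's{sys.argv[1]}.png')
a=cv2.imread(f'pics/s{sys.argv[1]}.png')[155:230,210:290]
cv2.imwrite(f'pics/z{sys.argv[1]}.png',cv2.resize(a,(640,600),interpolation=cv2.INTER_CUBIC))
E
python3 st.py; python3 ob.py 5
```

```text
{'time': np.float64(6.12), 'tool_pos': array([506.09,  -4.68, 149.09]), 'tcp_rot': array([ 3.14, -0.  , -0.13]), 'contact_force': array([-3.26, -0.61,  9.43]), 'moment': array([-0.07,  0.48, -0.02]), 'grip_width': np.float64(31.27)}
```

View pics/z5.png

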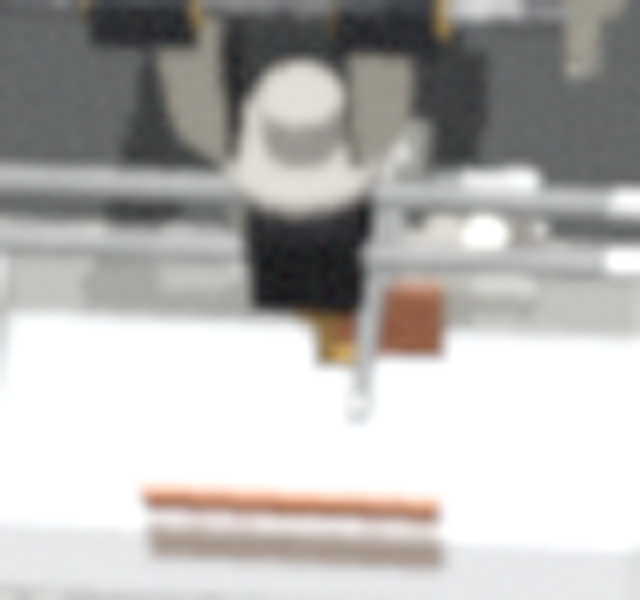

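carry_out(
  motion=[
    [0.66,0,-0.7,1,0],
    [0.66,0,-1.4,1,0],
    [0.66,0,-2.1,1,0],
    [0.66,0,-2.8,1,0],
    [0.66,0,-3.5,1,0],
    [0.66,0,-3.5,1,0],
  ],
)

```text
time: 6.92
tool_pos: [506.6, -1.4, 148.8]
tcp_rot: [3.141, -0.003, -0.134]
contact_force: [-2.7, 0.0, 9.9]
grip_width: 31.2
```

```bash
python3 st.py;python3 st.py
```

```text
{'time': np.float64(6.92), 'tool_pos': array([506.56,  -1.44, 148.82]), 'tcp_rot': array([ 3.14, -0.  , -0.13]), 'contact_force': array([-2.69,  0.03,  9.95]), 'moment': array([-0.12,  0.57, -0.06]), 'grip_width': np.float64(31.23)}
{'time': np.float64(6.92), 'tool_pos': array([506.56,  -1.44, 148.82]), 'tcp_rot': array([ 3.14, -0.  , -0.13]), 'contact_force': array([-2.69,  0.03,  9.95]), 'moment': array([-0.12,  0.57, -0.06]), 'grip_width': np.float64(31.23)}
```

carry_out(
  motion=[
    [0.66,0,-0.7,0.9,0],
    [0.66,0,-1.4,0.9,0],
    [0.66,0,-2.1,0.9,0],
    [0.66,0,-2.1,0.9,0],
  ],
)

```text
time: 7.42
tool_pos: [506.8, 0.4, 148.7]
tcp_rot: [3.14, -0.004, -0.134]
contact_force: [-3.3, -1.1, 9.0]
grip_width: 31.1
```

```bash
python3 ob.py 6; python3 st.py
```

```text
{'time': np.float64(7.48), 'tool_pos': array([5.0680e+02, 3.9000e-01, 1.4862e+02]), 'tcp_rot': array([ 3.14, -0.  , -0.13]), 'contact_force': array([-3.34, -0.7 ,  9.48]), 'moment': array([-0.11,  0.59, -0.01]), 'grip_width': np.float64(31.15)}
```

View pics/z6.png

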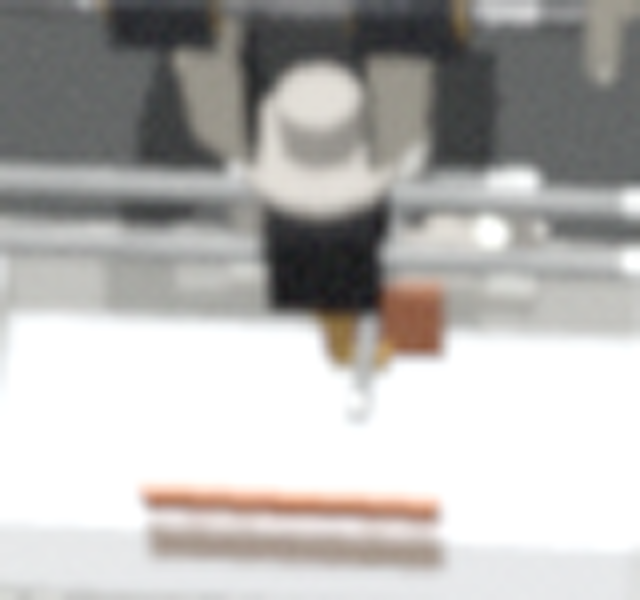

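carry_out(
  motion=[
    [0.66,0,-0.5,0.8,0],
    [0.66,0,-1,0.8,0],
    [0.66,0,-1.5,0.8,0],
    [0.66,0,-1.5,0.8,0],
  ],
)

```text
time: 7.98
tool_pos: [507.0, 1.6, 148.6]
tcp_rot: [3.14, -0.004, -0.134]
contact_force: [-2.2, -0.7, 10.0]
grip_width: 31.0
```

```bash
python3 st.py
```

```text
{'time': np.float64(7.98), 'tool_pos': array([506.99,   1.64, 148.56]), 'tcp_rot': array([ 3.14, -0.  , -0.13]), 'contact_force': array([-2.21, -0.69, 10.01]), 'moment': array([-0.1 ,  0.63, -0.  ]), 'grip_width': np.float64(31.02)}
```

carry_out(
  motion=[
    [0.66,0,-0.5,0.8,0],
    [0.66,0,-1,0.8,0],
    [0.66,0,-1.5,0.8,0],
    [0.66,0,-1.5,0.8,0],
  ],
)

```text
time: 8.48
tool_pos: [507.2, 2.9, 148.5]
tcp_rot: [3.139, -0.005, -0.134]
contact_force: [-2.1, -0.7, 9.9]
grip_width: 31.2
```

```bash
python3 ob.py 7; python3 st.py
```

```text
{'time': np.float64(8.52), 'tool_pos': array([507.16,   2.92, 148.47]), 'tcp_rot': array([ 3.14, -0.  , -0.13]), 'contact_force': array([-3.07, -1.86,  9.62]), 'moment': array([-0.04,  0.62, -0.01]), 'grip_width': np.float64(31.56)}
```

View pics/z7.png

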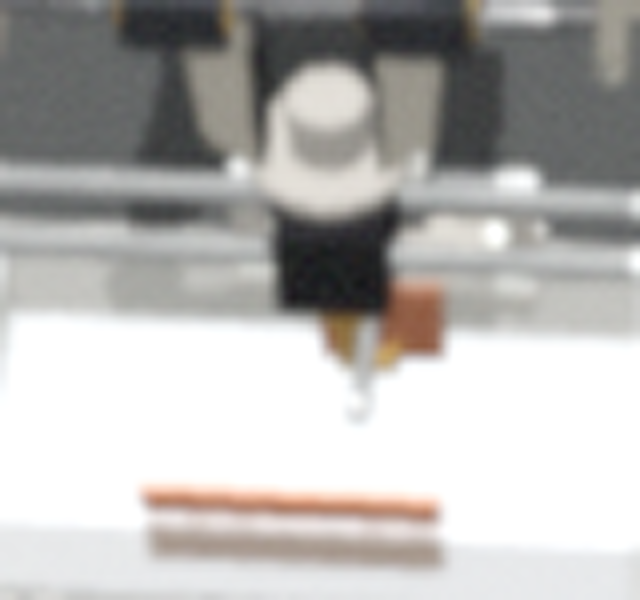

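carry_out(
  motion=[
    [0.66,0,-0.5,0.8,0],
    [0.66,0,-1,0.8,0],
    [0.66,0,-1.3,0.8,0],
    [0.66,0,-1.3,0.8,0],
  ],
)

```text
time: 9.02
tool_pos: [507.3, 3.9, 148.4]
tcp_rot: [3.139, -0.005, -0.134]
contact_force: [-3.5, -2.0, 10.3]
grip_width: 31.0
```

```bash
python3 ob.py 8; python3 st.py
```

```text
{'time': np.float64(9.07), 'tool_pos': array([507.3 ,   3.86, 148.4 ]), 'tcp_rot': array([ 3.14, -0.01, -0.13]), 'contact_force': array([-3.57, -0.84, 10.15]), 'moment': array([-0.12,  0.62,  0.01]), 'grip_width': np.float64(31.43)}
```

View pics/z8.png

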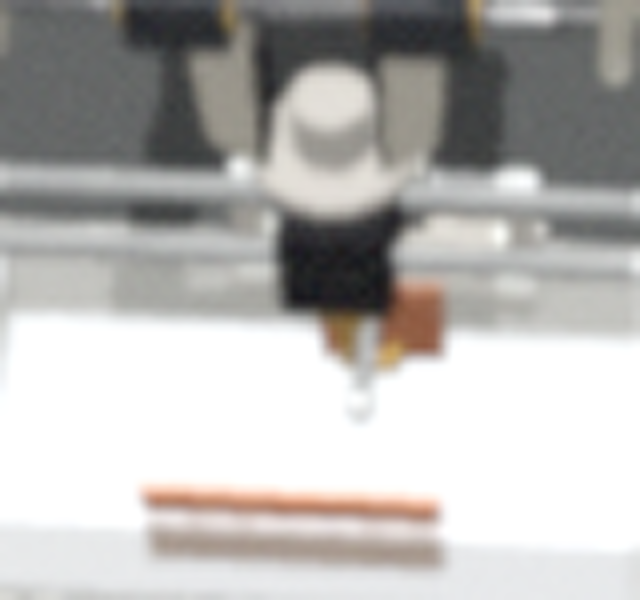

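carry_out(
  motion=[
    [0.66,0,-0.5,0.7,0],
    [0.66,0,-1,0.7,0],
    [0.66,0,-1.3,0.7,0],
    [0.66,0,-1.3,0.7,0],
  ],
)

```text
time: 9.57
tool_pos: [507.4, 4.6, 148.4]
tcp_rot: [3.138, -0.006, -0.134]
contact_force: [-4.6, -2.5, 9.9]
grip_width: 31.2
```

```bash
python3 ob.py 9; python3 st.py; python3 - <<'E'
from h import *
# subpixel drift of pin ball and knob across frames
f=[cv2.imread(f'pics/s{i}.png',0) for i in (5,6,7,8,9)]
for nm,(v0,v1,u0,u1) in {'ball':(202,210,250,260),'knob':(161,178,237,262)}.items():
    for i in range(4):
        t=f[i+1][v0:v1,u0:u1].astype(np.float32); s=f[i][v0:v1,u0:u1].astype(np.float32)
        (d,r)=cv2.phaseCorrelate(s,t); print(nm,i+6,np.round(d,2),round(r,2))
E
```

```text
{'time': np.float64(9.62), 'tool_pos': array([507.4 ,   4.55, 148.4 ]), 'tcp_rot': array([ 3.14, -0.01, -0.13]), 'contact_force': array([-4.33, -3.29,  9.67]), 'moment': array([-0.33,  0.62, -0.01]), 'grip_width': np.float64(30.99)}
ball 6 [ 0.57 -0.75] 1.0
ball 7 [-0.12  0.  ] 1.01
ball 8 [-0.38 -0.33] 0.93
ball 9 [-0.09 -0.08] 1.04
knob 6 [2.37 0.24] 0.73
knob 7 [1.62 0.18] 0.99
knob 8 [1.09 0.08] 1.03
knob 9 [ 0.76 -0.17] 1.05
```

View pics/z9.png

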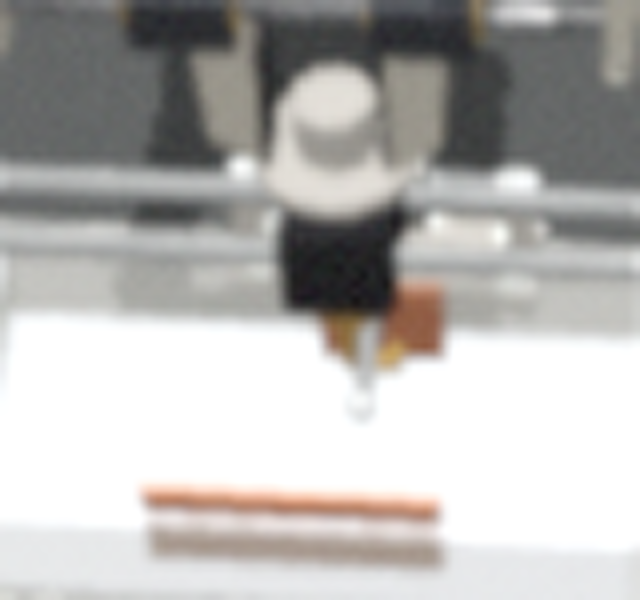

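carry_out(
  motion=[
    [0.66,0,-0.6,0.7,0],
    [0.66,0,-0.9,0.7,0],
    [0.66,0,-0.9,0.7,0],
  ],
)

```text
time: 10.0
tool_pos: [507.5, 4.8, 148.4]
tcp_rot: [3.136, -0.006, -0.134]
contact_force: [-3.1, -2.8, 8.5]
grip_width: 31.2
```

```bash
python3 ob.py 10; python3 st.py; python3 - <<'E'
from h import *
f=[cv2.imread(f'pics/s{i}.png',0) for i in (7,8,9,10)]
for nm,(v0,v1,u0,u1) in {'ball':(199,211,248,262),'knob':(161,178,237,262),'rail':(174,190,285,310)}.items():
    for i in range(3):
        t=f[i+1][v0:v1,u0:u1].astype(np.float32); s=f[i][v0:v1,u0:u1].astype(np.float32)
        (d,r)=cv2.phaseCorrelate(s,t); print(nm,i+8,np.round(d,2),round(r,2))
E
```

```text
{'time': np.float64(10.05), 'tool_pos': array([507.46,   4.74, 148.42]), 'tcp_rot': array([ 3.14, -0.01, -0.13]), 'contact_force': array([-4.03, -3.13,  9.65]), 'moment': array([-0.39,  0.63, -0.03]), 'grip_width': np.float64(31.06)}
ball 8 [ 0.66 -0.06] 1.06
ball 9 [ 0.64 -0.09] 1.01
ball 10 [ 0.37 -0.05] 1.01
knob 8 [1.09 0.08] 1.03
knob 9 [ 0.76 -0.17] 1.05
knob 10 [0.59 0.07] 1.04
rail 8 [0.49 0.13] 1.04
rail 9 [ 0.58 -0.01] 0.99
rail 10 [0.59 0.05] 0.98
```

carry_out(
  motion=[
    [0.66,0,0,0.5,0],
    [0.66,0,0,0,0],
    [0.66,0,0,-0.5,0],
    [0.66,0,0,-1,0],
    [0.66,0,0,-1.5,0],
    [0.66,0,0,-2,0],
    [0.66,0,0,-2.5,0],
    [0.66,0,0,-3,0],
    [0.66,0,0,-3.5,0],
    [0.66,0,0,-4,0],
  ],
)

```text
time: 11.3
tool_pos: [507.4, 4.5, 152.8]
tcp_rot: [3.136, -0.007, -0.134]
contact_force: [-2.1, -0.5, 6.9]
grip_width: 31.1
```

```bash
python3 ob.py 11; python3 st.py
```

```text
{'time': np.float64(11.35), 'tool_pos': array([507.38,   4.54, 152.86]), 'tcp_rot': array([ 3.14, -0.01, -0.13]), 'contact_force': array([-2.01, -0.46,  7.71]), 'moment': array([0.03, 0.47, 0.04]), 'grip_width': np.float64(31.06)}
```

View pics/z11.png

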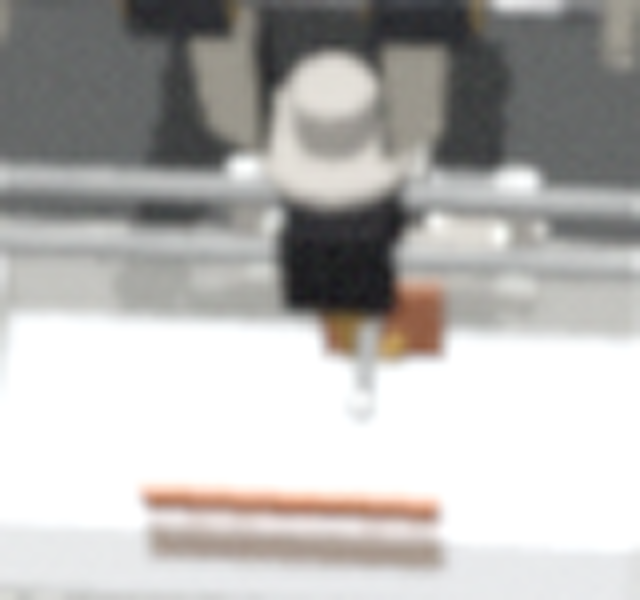

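carry_out(
  motion=[
    [0.66,0,0,0,0],
    [0.66,0,0,-0.5,0],
    [0.66,0,0,-1,0],
    [0.66,0,0,-1.5,0],
    [0.66,0,0,-2,0],
    [0.66,0,0,-2.5,0],
    [0.66,0,0,-3,0],
    [0.66,0,0,-3.4,0],
    [0.66,0,0,-3.8,0],
    [0.66,0,0,-4.2,0],
  ],
)

```text
time: 12.6
tool_pos: [507.3, 4.5, 157.3]
tcp_rot: [3.136, -0.007, -0.133]
contact_force: [-1.0, -0.2, 4.5]
grip_width: 30.8
```

```bash
python3 st.py
```

```text
{'time': np.float64(12.6), 'tool_pos': array([507.33,   4.49, 157.27]), 'tcp_rot': array([ 3.14, -0.01, -0.13]), 'contact_force': array([-1.01, -0.18,  4.54]), 'moment': array([-0.02,  0.26,  0.09]), 'grip_width': np.float64(30.81)}
```

carry_out(
  motion=[
    [0.66,0,0,-0.3,0],
    [0.66,0,0,-0.6,0],
    [0.66,0,0,-0.9,0],
    [0.66,0,0,-1.2,0],
    [0.66,0,0,-1.5,0],
    [0.66,0,0,-1.8,0],
    [0.66,0,0,-2.1,0],
    [0.66,0,0,-2.5,0],
    [0.66,0,0,-3,0],
    [0.66,0,0,-3.5,0],
  ],
)

```text
time: 13.85
tool_pos: [507.3, 4.5, 160.7]
tcp_rot: [3.136, -0.007, -0.133]
contact_force: [0.3, -0.4, -0.7]
grip_width: 31.2
```

```bash
python3 ob.py 12; python3 st.py
```

```text
{'time': np.float64(13.9), 'tool_pos': array([507.33,   4.53, 160.83]), 'tcp_rot': array([ 3.14, -0.01, -0.13]), 'contact_force': array([0.26, 0.7 , 0.19]), 'moment': array([ 0.07,  0.  , -0.  ]), 'grip_width': np.float64(31.23)}
```

View pics/z12.png

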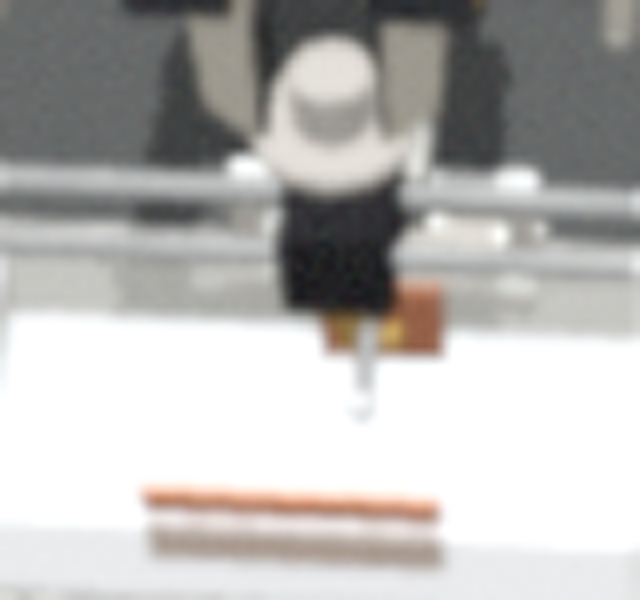

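carry_out(
  motion=[
    [0.55,0,0,-0.5,0],
    [0.5,0,0,-1,0],
    [0.5,0,0,-4,0],
    [0.5,0,0,-10,0],
    [0.5,0,0,-20,0],
    [0.5,0,0,-32,0],
    [0.5,0,0,-46,0],
    [0.5,0,0,-60,0],
    [0.5,0,0,-70,0],
    [0.5,0,0,-70,0],
  ],
)

```text
time: 15.15
tool_pos: [507.3, 4.9, 231.7]
tcp_rot: [3.136, -0.009, -0.134]
contact_force: [0.2, -0.5, -0.0]
grip_width: 46.1
```

```bash
python3 ob.py 13; python3 st.py; python3 - <<'E'
from h import *
c=cap('wrist','w13.png'); c2=cap('scene','s14.png')
for nm,c in (('w',c),('s',c2)):
    P=cloud(c); d=np.hypot(P[...,0]-508.5,P[...,1]-6.)
    for lo,hi in [(150,171),(171.5,190)]:
        m=(d<30)&(P[...,2]>lo)&(P[...,2]<hi)
        if m.sum(): q=P[m]; print(nm,m.sum(),np.median(q,0).round(1))
E
```

```text
{'time': np.float64(15.2), 'tool_pos': array([506.96,   4.96, 231.  ]), 'tcp_rot': array([ 3.14, -0.01, -0.13]), 'contact_force': array([ 0.04, -0.13, -0.2 ]), 'moment': array([ 0.07,  0.03, -0.02]), 'grip_width': np.float64(46.08)}
w 2012 [514.1   4.6 157.9]
w 863 [508.7   5.6 177.7]
s 206 [517.4   7.3 159.3]
s 88 [510.5   8.  178.6]
```

View pics/z13.png

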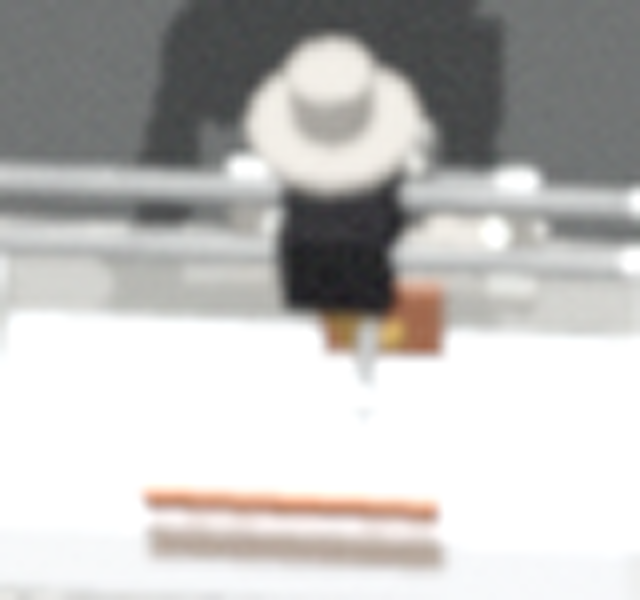

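View pics/w13.png

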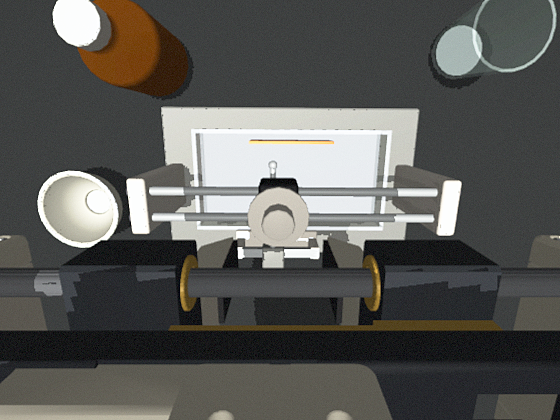

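```bash
python3 -c "
from plant import bot
print(bot.close_job())"
```

```text
the job is handed in; nothing more can be done
None
```

The hook is holding the terminal pin in its throat, the gripper is clear of everything, and I have handed the job in after about 15 s of robot time.

- **Press and slide:** I pressed the flange about 17 mm down with the fingers astride the knob. I then slid the carriage about 68 mm along the rail until the stem met the pin. Contact showed as about 3 N sideways and the tool no longer following small steps.
- **Ease up:** I raised the plunger at 3–4 mm/s. It passed the 11 mm lip height without catching. The finger force then fell to zero with the tool at about 160 mm, so I opened the fingers and lifted away.
- **Last checks:** In the wrist view the flange was 157.9 mm above the bench, so the plunger was 8.1 mm down, which matches the throat and not the lip. The scene camera read 159.3 mm, about 1 mm higher but still a throat catch. The bottle and mortar looked undisturbed, and the beaker too where it was in view, by eye only.
- **Less certain:** The sideways force reading had about 1 N of noise. I could not reliably measure how far the pin was pushed at contact; I estimate under 1 mm.

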